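# Load a specimen chuck into the chilling unit's spring tray

## Robot

A 7-joint arm with a two-finger parallel gripper is mounted at the origin on the work surface. World frame = base frame: x ahead of the robot, y to its left, z up, the work surface at z = 0. Lengths are in mm, angles in rad, forces in N, time in s.
With the tool pointing down it reaches from about 425 to 875 mm from the base axis. Payload 9.9 kg.
Tool frame: the origin (TCP) lies midway between the tips of the shut fingers; the grasp point (between the pads) lies 19 mm behind it (r.tcp_to_grasp is the distance from the TCP to the grasp point, in mm); z points along the fingers, y is the direction in which the jaws open and shut (so a half turn about z gives the same grasp; the last joint's range is limited). The gripper opens to 85 mm and grips with 20 to 120 N. Pads are 22 mm wide; open, the fingers measure 114 mm over their backs; the gripper's body (76 mm by 85 mm) begins 54 mm behind the grasp point. The pads swing forward as they close: fully open they stand 13 mm farther back than shut.
Start: joints at [-0.084, 0.576, 0.025, 1.437, -0.015, 1.129, -0.057], TCP at [675.003, 0.006, 231.289] pointing down, gripper open.
Joint ranges: [-2.76, 2.76], [-0.34, 2.15], [-1.52, 1.57], [0.19, 2.46], [-1.09, 4.23], [0.17, 1.99], [-2.82, 2.82]. Speed limits (rad/s): [2.22, 2.22, 3.01, 3.01, 3.14, 3.14, 3.14].

## Interface

Orientations are given as a rotation vector (axis times angle).
In Python, from bench import r gives the robot as it stands.
- The arm moves only by the tool arm_command, never from a script. Its argument "motion" is a list of rows, each a list of 2 entries, a list of its own where there are three numbers: the shift along the tool's x, y, z in mm, then the turn about the tool's z in degrees. In form: [[[x, y, z], yaw], ...]. A call has exactly 10 rows; each row shifts and turns the commanded pose from where the row before left it, along the tool's axes as they then stand; what a row does not reach is not made up. A row lasts 1/10 s, in which the tool goes at most 50 mm and 8.59 degrees, less where a joint would pass 70% of its speed; a pose out of reach is approached as far as the arm can. A call with a gripper value outside its range is refused whole. "jaw" is the closure in counts, from 0 (fully open) to 255 (shut), set as the call begins (left out, the last holds). The fingers move at their own pace and stop on an object; "force" is the grip in N (left out, the last holds). Time passes only in rows, so rows that do not move let the fingers close, or fill a call up. It gives the time, the measured TCP pose, the force and the opening at its end, in the units of the state.
- r.get_obs(): the state, without advancing time (a new reading comes with each control period).
- r.read_camera(name): name is "scene" or "side" or "wrist"; returns the picture (384x512x3 uint8, red, green, blue); there is no depth.
- r.camera_info(name): a dict with "intrinsics" (3x3 intrinsics, pixels), "k1" (the pictures are not rectified: a ray, as slopes to the right and down, at radius r is drawn at 1 + k1 r^2 times it, then the intrinsics apply), "cam_to_world" (4x4, takes a point from camera to world coordinates); the wrist camera has in their place "mount" (4x4, takes a point from camera to tool coordinates, whose origin is the TCP and whose axes are the flange's). Camera axes: x right, y down, z forward; pixel columns grow to the right and rows downward; lengths in mm; the calibration is good to about 2 mm. A picture is of the moment at which its call begins: read the wrist's pose just before it. camera_info takes no time and is no camera call.
- r.hand_in(): hands the job in, once; it reports no verdict.
Trained networks look in the newest picture that a camera, given by its name, has taken for a name from the list of things; names that differ only in an ending like _2 or _b are one class to them, and where a whole thing is asked for, a point or a joint stands for the part that bears it (a point fixed in the world has none). Each returns a list of dicts, best first, with "p" (0 to 1); they miss things now and then, are a little off and sometimes report something else, mostly with a low value. They report only what shows in the picture. A call takes as long as a camera call. They do not tell look-alikes from the thing itself.
- r.cut_out(label, camera): "mask" (384x512 bool, what is visible of it) and "bbox" ([left, top, right, bottom] in pixels, round what is visible of it).
- r.pinpoint(label, camera): "position" ([column, row] in pixels: a listed point, or the origin of a listed thing).
The state is a dict: "clock": time; "joint_positions": joint angles; "qd": joint speeds; "joint_torque": joint torques, N m; "tool_pos": TCP position; "tcp_rot": TCP orientation; "force": force on the tool from outside, world axes, zero at the start; "torque": the same for the moment, N m; "grip_width": finger opening in mm.
Only numpy, scipy, OpenCV 4.12 (cv2) and the standard library are available. Lean on these libraries where they do the work, as an engineer would, in place of code of your own. Each camera call takes 0.05 s, during which the arm holds its last target. There are 200 camera calls.

## Task

Put the specimen chuck (the one that carries the white specimen) into the small chilling unit: press the black release on top of the unit so that the tray pops out, seat the chuck's stem fully down in the tray's hole, then push the tray's front panel home until it clicks and stays shut with the chuck inside. Work by feel and gently: neither the release, nor the tray, nor the chuck against the tray may be pressed with more than 20 N, and the other things are to be left where they are.

Things in the scene. Friction and masses are not known exactly. Their poses are not given: they have to be found in the camera images.
- unit: White chilling unit, fixed to the bench, 140 mm deep (its x), 124 mm wide (y), 74 mm high; origin at the centre of its underside; its front, where the tray comes out, faces its own -x. The round black release button stands on its top. The slot of the tray is 100 mm wide and 66 mm high above the bench.
- release_top (a point): Centre of the top of the round black release button (26 mm diameter) on the unit, 20 mm behind the unit's centre, 86 mm above the bench. Sprung up, it is pressed straight down: 2 N to start, 6 N at its bottom stop 9 mm down, about 1 N more while the tray is latched; the tray lets go about 6.5 mm down. It rises when let go, and dips and rises by itself as the tray clicks shut.
- tray (a joint): How far the tray stands out of the unit along the unit's -x, in m: 0.0018 to 0.005 latched, differing from unit to unit; 0.072 fully out, where its spring drives it within about 1 s of release. To click it must be pushed just inside its latched reading; a rigid stop lies 2 mm inside it. Let go without a click, it springs out again.
- socket (a point): Centre of the mouth of the round through hole in the flat 22 mm thick aluminium tray: 13 mm diameter, 1 mm chamfer, axis z up, x and y as the unit's. It lies in the tray's top face, 30 mm above the bench, 38 mm behind the panel's front face; the flat is 86 mm wide, reaching 23 mm behind the hole. Inside the unit when shut, 40 mm ahead of its front when out.
- front (a point): Centre of the front face of the tray's grey upright panel (112 mm wide, from 5 to 65 mm above the bench, 6 mm thick; this point 35 mm up). It faces the unit's -x: push it along +x to shut the tray. The spring resists with 2.5 N when out, 5.5 N when shut; the catch adds about 3 N over the last 30 mm before the click; after the click the force rises steeply at the stop.
- chuck_grip (a point): Centre of the aluminium disc (32 mm diameter, 10 mm thick) of the specimen chuck, where it is gripped. From below: stem 12 mm diameter, 18 mm long, foot chamfered; collar 18 mm diameter, 17 mm long; disc; white specimen 20 mm diameter, 5 mm high. This point is 40 mm above the foot, 22 mm above the collar's underside. It starts in one of the rack's two holes. About 90 g.
- chuck_seat (a point): Centre of the underside of the chuck's collar, 18 mm above the stem's foot and 22 mm below the disc's centre; when the chuck is seated this point coincides with the hole's mouth in the tray. The chuck's z is up.
- rack: Fixed aluminium rack for chucks, 170 mm (its x) by 70 mm by 26 mm high, origin at the centre of its underside, with two 15 mm holes at x = -40 and +40 mm, 22 mm deep. Chucks stand in it with the stem in a hole and the collar on the rack's top face, so the disc's centre is 48 mm above the bench.
- bare_grip (a point): Centre of the disc of the other chuck in the rack, the same but without a specimen on top: leave it alone.
- brush: Paint brush with a wooden handle, 190 mm long, lying on the bench along its own x: leave it alone.
- bottle: White bottle, 48 mm diameter, 100 mm high, origin at the centre of its underside, standing on the bench: leave it alone.
- release (a joint): How far the release button is pressed down, in m: 0 up, 0.009 at its bottom stop.
Things that resemble listed ones, but are neither listed nor needed, are in the scene too. Leave any pink or yellow look-alike of the part that bears chuck_grip alone. Leave any blue or red look-alike of the unit alone.

How it is judged:
By the outcome, as a careful person would: the job done as asked, in the order asked, and still so for the second after the job is handed in, with the robot touching nothing.
It also fails if it takes over 72 s, if anything falls off the work surface, if the arm or the gripper's body presses on something with over 40 N, if the wrist force passes 120 N, or if a joint passes its speed limit or range.

## Working session

There is one attempt and no reset: what is moved stays moved. The work goes in short steps, Python scripts to look and compute and a tool call to move; the robot and the scene stay as the last step left them, time stands still between calls to the robot, and variables do not carry over. Pictures are saved under pics/ and viewed, about 8 in all and at most 12, crops included, and the job is handed in when it is done.

Besides the shell and the picture viewer there is one more tool, called after "Request:" as name([rows], argument=value, ...), one row to a line, values as JSON. arm_command: Moves the arm, as the interface text tells. Its arguments: {"type":"object","properties":{"motion":{"type":"array","items":{"type":"array"}},"jaw":{"type":"number"},"force":{"type":"number"}},"required":["motion"]}

```bash
mkdir -p pics; cat > h.py <<'E'
from bench import r
import numpy as np, cv2
from scipy.spatial.transform import Rotation as R
def cam(name):
    i=r.camera_info(name)
    if 'cam_to_world' in i: T=np.array(i['cam_to_world'])
    else:
        o=r.get_obs(); W=np.eye(4); W[:3,:3]=R.from_rotvec(o['tcp_rot']).as_matrix(); W[:3,3]=o['tool_pos']; T=W@np.array(i['mount'])
    return np.array(i['intrinsics']),i['k1'],T
def ray(name,px,c=None):
    K,k1,T=c or cam(name)
    d=np.linalg.inv(K)@[px[0],px[1],1]; s=d[:2].copy(); u=s.copy()
    for _ in range(30): u=s/(1+k1*(u@u))
    return T[:3,3],T[:3,:3]@np.array([u[0],u[1],1])
def onz(name,px,z,c=None):
    o,d=ray(name,px,c); return o+d*(z-o[2])/d[2]
def proj(name,P,c=None):
    K,k1,T=c or cam(name); p=T[:3,:3].T@(np.array(P)-T[:3,3]); s=p[:2]/p[2]; s=s*(1+k1*(s@s)); return K[:2,:2]@s+K[:2,2]
def snap(name,f,crop=None,scale=1):
    im=r.read_camera(name)[:,:,::-1]
    if crop: im=im[crop[1]:crop[3],crop[0]:crop[2]]
    cv2.imwrite('pics/'+f,cv2.resize(im,None,fx=scale,fy=scale)); 
E
cat > a.py <<'E'
from h import *
a=r.read_camera('scene');b=r.read_camera('side')
cv2.imwrite('pics/scene.png',a[:,:,::-1]);cv2.imwrite('pics/side.png',b[:,:,::-1])
for c in('scene','side'):
    for l,z in (('unit',0),('release_top',86),('front',35),('chuck_grip',48),('bare_grip',48),('rack',0)):
        for d in r.pinpoint(l,c)[:4]: print(c,l,round(d['p'],2),np.round(d['position']),np.round(onz(c,d['position'],z)))
o=r.get_obs();print(o['clock'],o['tool_pos'],o['tcp_rot'],o['force'],R.from_rotvec(o['tcp_rot']).as_matrix().round(3))
E
python3 a.py
```

```text
scene unit 0.88 [278. 277.] [757. -42.   0.]
scene unit 0.72 [304. 221.] [644. 145.   0.]
scene unit 0.67 [196. 200.] [400. -22.   0.]
scene release_top 0.62 [312. 196.] [661. 148.  86.]
scene release_top 0.58 [284. 256.] [782. -54.  86.]
scene release_top 0.38 [199. 178.] [431. -28.  86.]
scene chuck_grip 0.72 [205. 275.] [ 696. -192.   48.]
scene chuck_grip 0.64 [206. 228.] [ 570. -102.   48.]
scene chuck_grip 0.43 [175. 249.] [ 587. -197.   48.]
scene bare_grip 0.6 [156. 228.] [ 499. -194.   48.]
scene rack 0.96 [165. 256.] [ 545. -202.    0.]
side unit 0.93 [324. 222.] [393. -24.   0.]
side unit 0.91 [214. 192.] [753. -55.   0.]
side unit 0.77 [226. 252.] [635. 171.   0.]
side release_top 0.54 [316. 198.] [428. -23.  86.]
side release_top 0.52 [205. 171.] [776. -49.  86.]
side release_top 0.41 [218. 226.] [659. 161.  86.]
side front 0.85 [236. 192.] [675. -38.  35.]
side front 0.73 [252. 252.] [559. 178.  35.]
side front 0.46 [346. 219.] [333. -15.  35.]
side chuck_grip 0.63 [270. 181.] [ 582. -106.   48.]
side chuck_grip 0.57 [281. 162.] [ 574. -213.   48.]
side chuck_grip 0.5 [249. 158.] [ 680. -202.   48.]
side bare_grip 0.39 [300. 170.] [ 502. -187.   48.]
side rack 0.75 [289. 174.] [ 545. -217.    0.]
0.7 [6.74982279e+02 3.28856611e-02 2.31295361e+02] [-2.22137719e+00 -2.22147770e+00  3.56106094e-05] [-0.34712417 -0.72253059  0.11439898] [[-0.  1. -0.]
 [ 1.  0. -0.]
 [-0. -0. -1.]]
```

```bash
python3 -c "
import cv2,numpy as np
a=cv2.imread('pics/scene.png');b=cv2.imread('pics/side.png')
a=cv2.resize(a[150:330,120:360],(800,600),interpolation=2);cv2.imwrite('pics/s1.png',a)
b=cv2.resize(b[130:310,160:400],(800,600),interpolation=2);cv2.imwrite('pics/s2.png',b)"
```

```text
(no output)
```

View pics/s1.png

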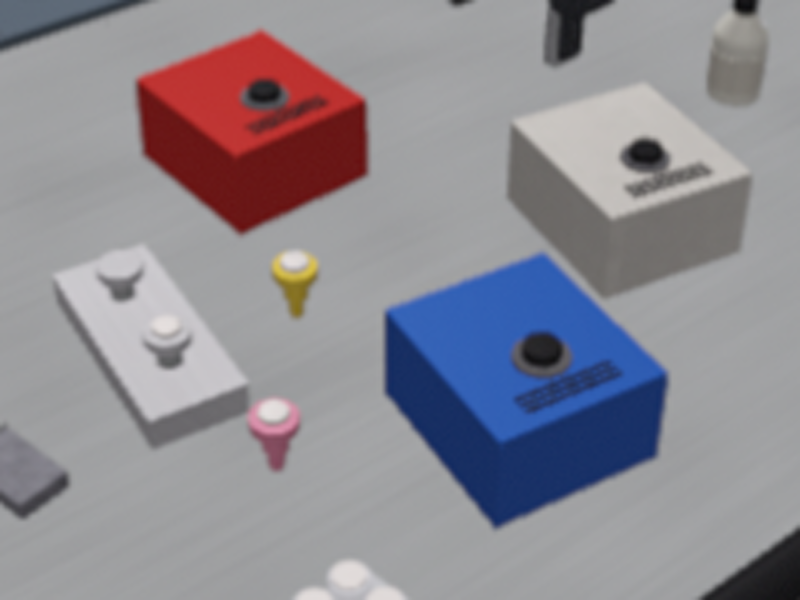

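View pics/s2.png

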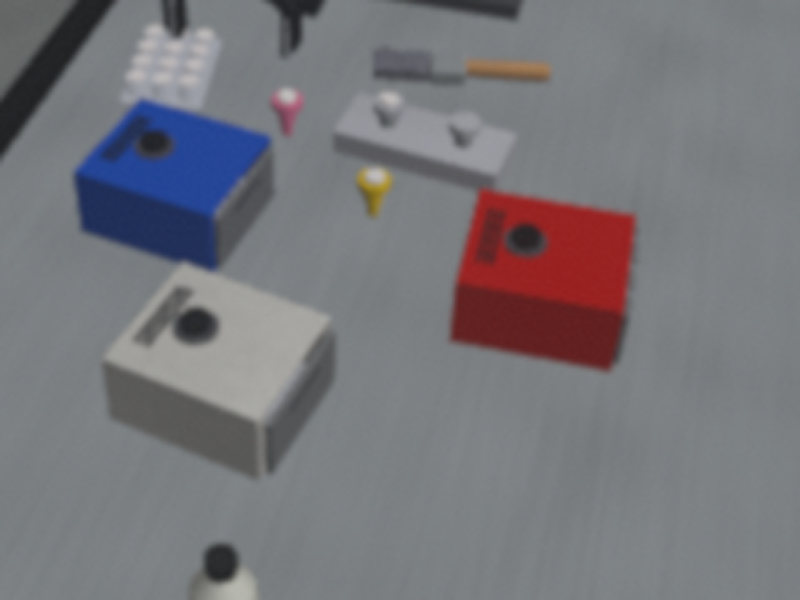

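The scenes show the units in red, blue and white. The white one is the target: its button is at scene (313,196) and its grey front is on the left edge, facing -x.

Things that could be taken for the specimen chuck:
- Yellow chuck at (208,230).
- Pink chuck at (202,276).
- Bare chuck at (156,231).
- Aluminium chuck with a white specimen, in the rack at (170,250). This is my choice.

```bash
python3 - <<'E'
from h import *
A=lambda p:(120+p[0]*.3-.35,150+p[1]*.3-.35)
B=lambda p:(160+p[0]*.3-.35,130+p[1]*.3-.35)
s=np.array([onz('scene',A(p),74)[:2] for p in[(512,123),(645,85),(750,175),(610,217)]])
t=np.array([onz('side',B(p),74)[:2] for p in[(330,320),(265,420),(105,358),(185,265)]])
print(s.round(),s.mean(0));print(t.round(),t.mean(0))
# button, chuck
for n,p,q,z in(('btn',(645,150),(195,323),84),('chuck disc',(167,335),(388,108),48),('bare',(120,268),(465,125),50)):
    print(n,onz('scene',A(p),z).round(),onz('side',B(q),z).round())
E
```

```text
[[560. 110.]
 [583. 231.]
 [717. 204.]
 [692.  86.]] [637.9961226  157.60616768]
[[558. 117.]
 [577. 231.]
 [717. 207.]
 [693.  90.]] [636.35699004 161.11045243]
btn [657. 154.  84.] [658. 160.  84.]
chuck disc [ 585. -209.   48.] [ 588. -205.   48.]
bare [ 507. -200.   50.] [ 509. -198.   50.]
```

```bash
python3 -c "
from h import *
print(r.camera_info('wrist'))"
```

```text
{'intrinsics': array([[275.57367576,   0.        , 251.8846176 ],
       [  0.        , 275.57367576, 188.23289115],
       [  0.        ,   0.        ,   1.        ]]), 'k1': -0.02784655944095335, 'mount': array([[ 1.70345063e-04, -9.46366944e-01, -3.23093761e-01,
         8.30504337e+01],
       [ 9.99999726e-01,  3.93953928e-04, -6.26691019e-04,
        -5.57174413e-01],
       [ 7.20363721e-04, -3.23093566e-01,  9.46366752e-01,
        -1.41620706e+02],
       [ 0.00000000e+00,  0.00000000e+00,  0.00000000e+00,
         1.00000000e+00]])}
```

Request:
arm_command([
  [[31, -4, 0], 0],
  [[31, -4, 0], 0],
  [[31, -4, 0], 0],
  [[31, -3, 0], 0],
  [[31, -3, 0], 0],
  [[0, 0, 0], -8],
  [[0, 0, 0], -8],
  [[0, 0, 0], -8],
  [[0, 0, 0], -8],
  [[0, 0, 0], -8],
], jaw=255, force=20)

```text
clock: 1.7
tool_pos: [657.0, 155.0, 231.4]
tcp_rot: [1.32, 2.851, 0.0]
force: [-0.3, -0.4, 0.3]
grip_width: -0.3
```

Request:
arm_command([
  [[0, 0, 0], -8],
  [[0, 0, 0], -8],
  [[0, 0, 0], -8],
  [[0, 0, 0], -8],
  [[0, 0, 0], -7.5],
  [[0, 0, 10], 0],
  [[0, 0, 10], 0],
  [[0, 0, 10], 0],
  [[0, 0, 0], 0],
  [[0, 0, 0], 0],
])

```text
clock: 2.7
tool_pos: [656.8, 155.1, 200.8]
tcp_rot: [-0.289, -3.128, 0.001]
force: [0.1, -0.3, 0.0]
grip_width: -0.2
```

```bash
python3 - <<'E'
from h import *
c=cam('wrist');snap('wrist','w1.png',None,1.5)
print(r.get_obs()['tool_pos'],R.from_rotvec(r.get_obs()['tcp_rot']).as_matrix().round(3))
for l,z in(('release_top',86),('unit',0),('front',35)):
    for d in r.pinpoint(l,'wrist')[:2]:print(l,d['p'],d['position'],onz('wrist',d['position'],z,c))
E
```

```text
[657.06310758 155.18216671 201.29919556] [[-0.983  0.183 -0.   ]
 [ 0.183  0.983  0.   ]
 [ 0.     0.    -1.   ]]
release_top 0.68 [95.6, 311.2] [777.12534114 -55.25083902  86.        ]
unit 0.97 [124.9, 252.9] [752.10803389 -48.88860038   0.        ]
unit 0.59 [254.5, 153.2] [643.70338629 160.42349322   0.        ]
front 0.71 [255.0, 79.5] [560.02509741 175.96383766  35.        ]
front 0.66 [103.1, 214.3] [677.05843203 -35.0612177   35.        ]
```

View pics/w1.png

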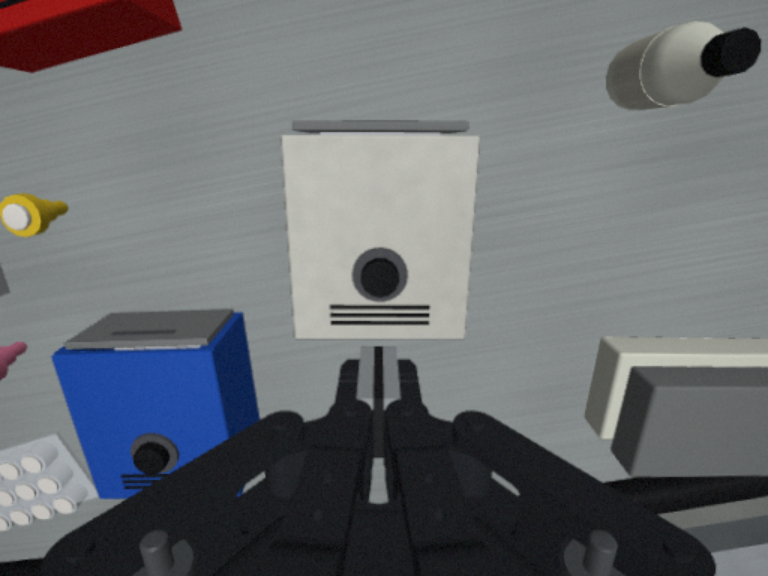

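The wrist view is square to the unit. The button is at (380,277)/1.5, the top's front corners are at (283,136) and (479,136), and the grey panel is at the front.

```bash
python3 - <<'E'
from h import *
c=cam('wrist')
f=lambda p,z:onz('wrist',((p[0]+.5)/1.5-.5,(p[1]+.5)/1.5-.5),z,c)
k=np.array([f(p,74)[:2] for p in[(283,136),(479,136),(466,338),(295,338)]])
print(k.round(1),k.mean(0))
print('yaw',np.degrees(np.arctan2(*(k[2]+k[3]-k[0]-k[1])[::-1])),'btn',f((380,277),86))
o=r.get_obs();M=R.from_rotvec(o['tcp_rot']).as_matrix();print('tool delta',M.T@(f((380,277),86)-o['tool_pos']))
E
```

```text
[[560.5 113.2]
 [582.5 232.1]
 [718.3 208.2]
 [695.8  86.7]] [639.26554081 160.05163027]
yaw -10.523722028917568 btn [657.51394767 156.12964339  86.        ]
tool delta [-2.66128419e-02  9.22610556e-01  1.15788035e+02]
```

Request:
arm_command([
  [[0, 1, 25], 0],
  [[0, 0, 30], 0],
  [[0, 0, 30], 0],
  [[0, 0, 17], 0],
  [[0, 0, 5], 0],
  [[0, 0, 3], 0],
  [[0, 0, 2], 0],
  [[0, 0, 1], 0],
  [[0, 0, 0], 0],
  [[0, 0, 0], 0],
])

```text
clock: 3.9
tool_pos: [657.5, 156.1, 88.9]
tcp_rot: [0.287, 3.128, 0.0]
force: [0.1, 0.6, 0.6]
grip_width: 0.3
```

Request:
arm_command([
  [[0, 0, 2], 0],
  [[0, 0, 1], 0],
  [[0, 0, 1], 0],
  [[0, 0, 1], 0],
  [[0, 0, 1], 0],
  [[0, 0, 1], 0],
  [[0, 0, 0], 0],
  [[0, 0, 0], 0],
  [[0, 0, 0], 0],
  [[0, 0, 0], 0],
])

```text
clock: 4.9
tool_pos: [657.5, 156.1, 81.7]
tcp_rot: [0.287, 3.128, 0.0]
force: [-0.1, -0.7, 5.0]
grip_width: 0.0
```

Request:
arm_command([
  [[0, 0, 1], 0],
  [[0, 0, 1], 0],
  [[0, 0, 1], 0],
  [[0, 0, 0.5], 0],
  [[0, 0, 0], 0],
  [[0, 0, 0], 0],
  [[0, 0, 0], 0],
  [[0, 0, -5], 0],
  [[0, 0, -20], 0],
  [[0, 0, -25], 0],
])

```text
clock: 5.9
tool_pos: [655.9, 155.7, 126.9]
tcp_rot: [-0.287, -3.125, 0.002]
force: [0.4, 0.8, 0.5]
grip_width: 0.1
```

```bash
python3 - <<'E'
from h import *
r.read_camera('wrist');c=cam('wrist');
for l,z in(('release_top',86),('front',35),('socket',30)):
    for d in r.pinpoint(l,'wrist')[:2]:print(l,d['p'],d['position'],onz('wrist',d['position'],z,c))
print(r.get_obs()['tool_pos'])
E
```

```text
release_top 0.92 [252.3, 221.4] [664.75678551 155.37247702  86.        ]
front 0.94 [64.7, 244.8] [680.67170875 -38.01093285  35.        ]
socket 0.97 [251.2, 40.4] [535.53054528 178.51616853  30.        ]
socket 0.65 [79.6, 273.6] [718.55731014 -40.75639765  30.        ]
[657.02595078 155.96081539 127.92488925]
```

The tray popped out: the socket is seen at about (535,178), as predicted. Next I go to the rack.

Request:
arm_command([
  [[0, 0, -30], 0],
  [[0, -20, -30], 0],
  [[0, -50, 0], 0],
  [[1, -50, 0], 0],
  [[1, -50, 0], 0],
  [[1, -50, 0], 0],
  [[0, -50, 0], 0],
  [[0, -50, 0], 0],
  [[0, -49, 0], 0],
  [[0, 0, 0], 0],
], jaw=0)

```text
clock: 7.1
tool_pos: [583.4, -215.9, 186.0]
tcp_rot: [-0.305, -3.123, 0.007]
force: [-0.2, -0.6, -1.0]
grip_width: 85.6
```

```bash
python3 - <<'E'
from h import *
o=r.get_obs();c=cam('wrist');snap('wrist','w2.png',None,1.5)
M=R.from_rotvec(o['tcp_rot']).as_matrix();print(o['tool_pos'])
for l,z in(('chuck_grip',48),('bare_grip',48),('rack',0)):
    for d in r.pinpoint(l,'wrist')[:4]:
        P=onz('wrist',d['position'],z,c);print(l,d['p'],d['position'],P.round(1),(M.T@(P-o['tool_pos'])).round(1))
E
```

```text
[ 583.3665314  -215.8514189   185.97991139]
chuck_grip 0.92 [287.4, 258.4] [ 687.2 -194.8   48. ] [-98.3  41.4 137.4]
chuck_grip 0.82 [259.4, 179.7] [ 586.1 -209.3   48. ] [ -1.9   7.6 137.9]
chuck_grip 0.66 [358.0, 146.1] [ 570.1 -103.8   48. ] [ 34.2 108.1 137.6]
bare_grip 0.56 [253.4, 104.2] [ 509.5 -200.8   48. ] [ 74.9   1.1 138.2]
rack 0.74 [256.1, 138.0] [ 549.1 -205.3    0. ] [ 35.    4.6 186.1]
```

View pics/w2.png

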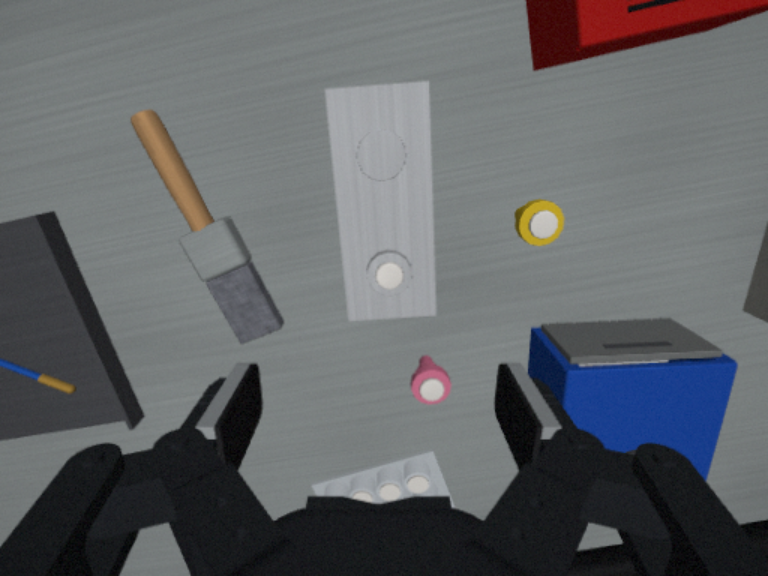

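The picture matches the reports. The specimen chuck is at (389,272) in the rack, the bare one at (381,155), and the pink and yellow ones stand off the rack. I'll descend partway and refine.

Request:
arm_command([
  [[-2, 7, 0], 0],
  [[0, 0, 30], 0],
  [[0, 0, 40], 0],
  [[0, 0, 20], 0],
  [[0, 0, 0], 0],
  [[0, 0, 0], 0],
  [[0, 0, 0], 0],
  [[0, 0, 0], 0],
  [[0, 0, 0], 0],
  [[0, 0, 0], 0],
])

```text
clock: 8.3
tool_pos: [590.5, -199.9, 98.4]
tcp_rot: [0.288, 3.127, -0.0]
force: [-0.0, -0.5, -0.1]
grip_width: 85.1
```

```bash
python3 - <<'E'
from h import *
o=r.get_obs();c=cam('wrist');im=r.read_camera('wrist')
M=R.from_rotvec(o['tcp_rot']).as_matrix();print(o['tool_pos'],o['force'])
q=proj('wrist',[586,-208,58],c).round().astype(int);print(q)
for d in r.pinpoint('chuck_grip','wrist')[:3]:
        P=onz('wrist',d['position'],48,c);print(d['p'],d['position'],P.round(1),(M.T@(P-o['tool_pos'])).round(1))
a=max(0,q[0]-60);b=max(0,q[1]-60);cv2.imwrite('pics/w3.png',cv2.resize(im[b:b+120,a:a+120,::-1],(600,600),interpolation=2));print(a,b)
E
```

```text
[ 590.47748478 -199.88216754   98.44014891] [-0.02840656 -0.45239358 -0.0910933 ]
[240 213]
0.77 [238.4, 209.8] [ 587.5 -210.1   48. ] [  1.1 -10.5  50.4]
0.63 [278.1, 308.3] [ 685.2 -194.6   48. ] [-92.1  22.5  50.5]
0.6 [376.4, 165.0] [ 571.4 -105.5   48. ] [36.1 89.3 50.4]
180 153
```

View pics/w3.png

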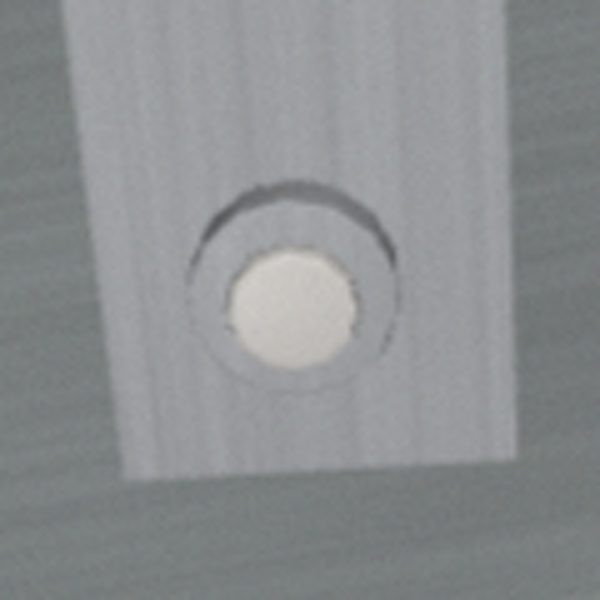

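The crop confirms a white specimen on an aluminium disc: the specimen's centre is at wrist (238,214), which gives about (587,-210). I'll descend and grip.

Request:
arm_command([
  [[1.5, -10.5, 0], 0],
  [[0, 0, 0], 0],
  [[0, 0, 20], 0],
  [[0, 0, 20], 0],
  [[0, 0, 15], 0],
  [[0, 0, 8], 0],
  [[0, 0, 5], 0],
  [[0, 0, 2], 0],
  [[0, 0, 0], 0],
  [[0, 0, 0], 0],
])

```text
clock: 9.4
tool_pos: [587.3, -209.9, 28.4]
tcp_rot: [0.287, 3.128, -0.0]
force: [-0.4, 0.5, 0.2]
grip_width: 85.2
```

Request:
arm_command([
  [[0, 0, 0], 0],
  [[0, 0, 0], 0],
  [[0, 0, 0], 0],
  [[0, 0, 0], 0],
  [[0, 0, 0], 0],
  [[0, 0, 0], 0],
  [[0, 0, 0], 0],
  [[0, 0, 0], 0],
  [[0, 0, 0], 0],
  [[0, 0, 0], 0],
], jaw=255, force=40)

```text
clock: 10.4
tool_pos: [587.0, -209.9, 28.1]
tcp_rot: [0.288, 3.128, -0.0]
force: [-0.5, -0.3, 5.3]
grip_width: 30.3
```

Request:
arm_command([
  [[0, 0, -2], 0],
  [[0, 0, -5], 0],
  [[0, 0, -10], 0],
  [[0, 0, -15], 0],
  [[0, 0, -20], 0],
  [[0, 0, -20], 0],
  [[0, 0, -20], 0],
  [[0, 0, -20], 0],
  [[0, 0, 0], 0],
  [[0, 0, 0], 0],
])

```text
clock: 11.4
tool_pos: [587.0, -209.9, 140.6]
tcp_rot: [0.287, 3.127, -0.001]
force: [-0.6, 0.6, -1.3]
grip_width: 30.6
```

```bash
python3 - <<'E'
from h import *
o=r.get_obs();c=cam('wrist');im=r.read_camera('wrist');print(o['tool_pos'],o['force'],o['torque'],o['grip_width'])
cv2.imwrite('pics/w4.png',cv2.resize(im[200:384,130:376,::-1],(800,598),interpolation=2))
print(r.pinpoint('chuck_grip','wrist')[:2],r.pinpoint('chuck_seat','wrist')[:2])
print(proj('wrist',o['tool_pos'],c))
E
```

```text
[ 587.00316512 -209.87592834  140.63209011] [-0.59464013  0.63125576 -1.31899177] [-0.05520878  0.02966573 -0.04087261] 30.558008282102197
[{'position': [366.3, 152.9], 'p': 0.73}, {'position': [251.0, 265.1], 'p': 0.57}] [{'position': [358.3, 149.4], 'p': 0.98}, {'position': [252.0, 244.4], 'p': 0.91}]
[252.44213926 245.72521743]
```

View pics/w4.png

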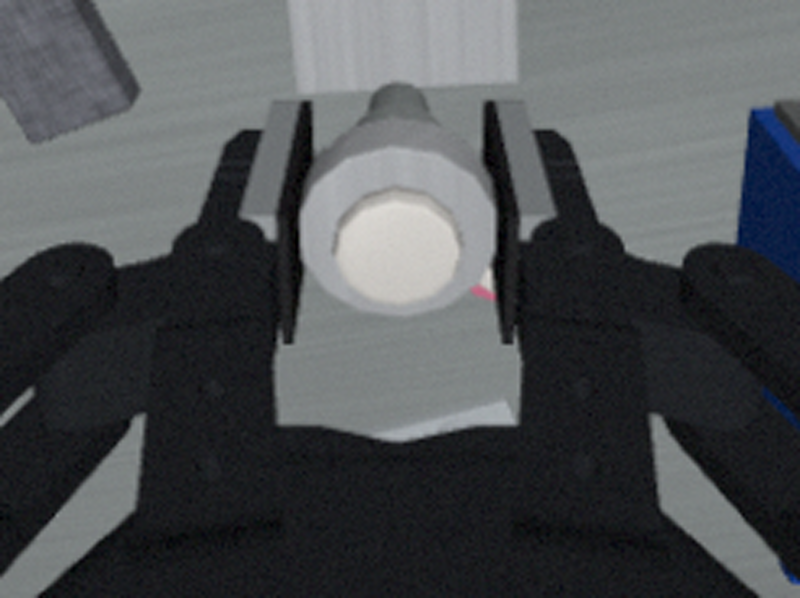

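The chuck is gripped and upright, with the specimen centred at wrist (252,276). I'll carry it to hover behind the socket and measure both in one picture.

Request:
arm_command([
  [[4, 25, 0], 0],
  [[8, 43, 0], 0],
  [[8, 45, 0], 0],
  [[8, 45, 0], 0],
  [[8, 45, 0], 0],
  [[8, 45, 0], 0],
  [[8, 45, 0], 0],
  [[6, 45, 0], 0],
  [[4, 30, 0], 0],
  [[0, 5, 0], 0],
])

```text
clock: 12.55
tool_pos: [592.6, 174.2, 139.0]
tcp_rot: [-0.277, -3.128, -0.004]
force: [-0.1, 0.9, -1.8]
grip_width: 30.3
```

Request:
arm_command([
  [[0, 0, 0], 0],
  [[0, 0, 0], 0],
  [[0, 0, 0], 0],
  [[0, 0, 0], 0],
  [[0, 0, 0], 0],
  [[0, 0, 0], 0],
  [[0, 0, 0], 0],
  [[0, 0, 0], 0],
  [[0, 0, 0], 0],
  [[0, 0, 0], 0],
])

```text
clock: 13.55
tool_pos: [593.8, 168.3, 139.8]
tcp_rot: [-0.287, -3.128, 0.0]
force: [0.1, -0.2, -0.6]
grip_width: 30.1
```

```bash
python3 - <<'E'
from h import *
o=r.get_obs();c=cam('wrist');im=r.read_camera('wrist');cv2.imwrite('pics/w5full.png',im[:,:,::-1])
M=R.from_rotvec(o['tcp_rot']).as_matrix();p=o['tool_pos'];print(p,o['force'],M.round(3))
T=lambda px,z:(M.T@(onz('wrist',px,z,c)-p)).round(2)
for l in('socket','front','chuck_seat','chuck_grip'):
    z={'socket':30,'front':35,'chuck_seat':p[2]-2.1,'chuck_grip':p[2]+19.9}[l]
    for d in r.pinpoint(l,'wrist')[:2]:print(l,round(d['p'],2),d['position'],T(d['position'],z))
print('specimen',T((252.1,276),p[2]+29.9))
q=proj('wrist',[535,178.7,30],c);print(q)
a,b=int(q[0])-40,max(0,int(q[1])-30);print(a,b)
cv2.imwrite('pics/w5.png',cv2.resize(im[b:b+60,a:a+80,::-1],(800,600),interpolation=2))
E
```

```text
[593.83012165 168.31865516 139.77960283] [ 0.14646668 -0.22208959 -0.61241757] [[-0.983  0.182 -0.   ]
 [ 0.182  0.983 -0.   ]
 [ 0.    -0.    -1.   ]]
socket 0.9 [250.5, 119.0] [ 63.18  -1.58 109.78]
socket 0.76 [94.1, 313.2] [-155.15 -183.49  109.77]
front 0.79 [253.5, 70.0] [103.26   0.98 104.78]
front 0.75 [84.6, 290.4] [-118.85 -184.24  104.78]
chuck_seat 0.93 [251.8, 243.7] [ 0.12 -0.38  2.1 ]
chuck_seat 0.65 [253.8, 219.9] [15.64  0.77  2.1 ]
chuck_grip 0.79 [248.7, 266.0] [ -0.2   -1.97 -19.9 ]
chuck_grip 0.46 [444.0, 112.7] [ 76.9   82.88 -19.9 ]
specimen [  1.04  -0.22 -29.9 ]
[251.70924189 122.95818033]
211 92
```

View pics/w5.png

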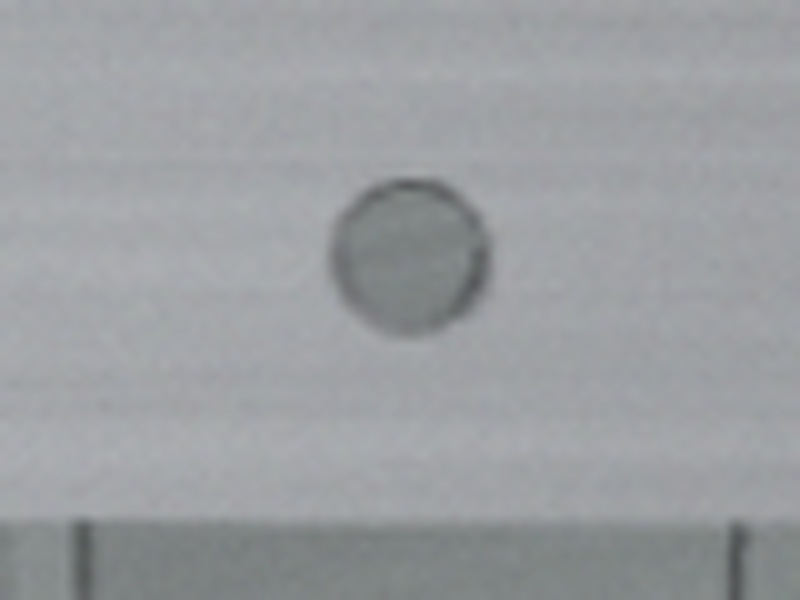

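The hole's centre is at wrist (251.5,117.2), which is tool (64.5,-0.7). The chuck's axis is at about (0.6,-0.3).

Request:
arm_command([
  [[32, -0.5, 0], 0],
  [[32, 0, 0], 0],
  [[0, 0, 10], 0],
  [[0, 0, 25], 0],
  [[0, 0, 25], 0],
  [[0, 0, 15], 0],
  [[0, 0, 8], 0],
  [[0, 0, 2], 0],
  [[0, 0, 0], 0],
  [[0, 0, 0], 0],
])

```text
clock: 14.8
tool_pos: [531.4, 179.6, 55.5]
tcp_rot: [0.288, 3.127, 0.001]
force: [-0.0, 0.2, -0.5]
grip_width: 30.3
```

```bash
python3 - <<'E'
from h import *
o=r.get_obs();im=r.read_camera('side');p=o['tool_pos'];print(p,o['force'])
ws=r.read_camera('scene')
c=cam('side');q=proj('side',[530,180,40],c).astype(int);s=proj('scene',[530,180,40]).astype(int)
a=cv2.resize(im[q[1]-30:q[1]+30,q[0]-40:q[0]+40,::-1],(400,300),interpolation=2)
b=cv2.resize(ws[s[1]-30:s[1]+30,s[0]-40:s[0]+40,::-1],(400,300),interpolation=2)
cv2.imwrite('pics/w6.png',np.hstack([a,b]));print(q,s)
w=r.read_camera('wrist')
for l in('socket','chuck_seat','chuck_grip'):
  for d in r.pinpoint(l,'wrist')[:1]:print(l,d)
E
```

```text
[531.4052512  179.62100059  55.52789111] [-0.02074588  0.17303681 -0.48671514]
[262 253] [284 183]
socket {'position': [250.4, 229.1], 'p': 0.96}
chuck_seat {'position': [252.5, 244.1], 'p': 0.94}
chuck_grip {'position': [253.5, 268.4], 'p': 0.59}
```

View pics/w6.png

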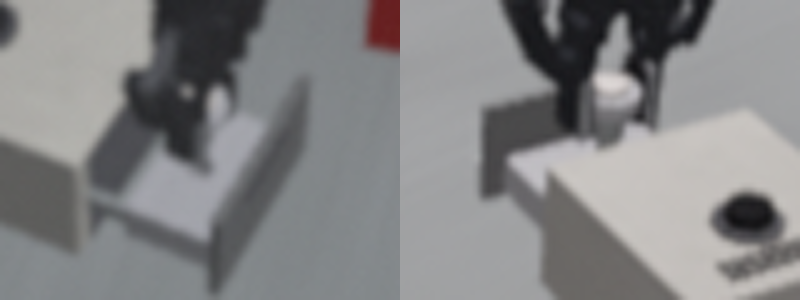

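Not much detail in that view, but the chuck is above the tray flat. I'll lower it by feel.

Request:
arm_command([
  [[0, 0, 2], 0],
  [[0, 0, 2], 0],
  [[0, 0, 1], 0],
  [[0, 0, 1], 0],
  [[0, 0, 1], 0],
  [[0, 0, 0.5], 0],
  [[0, 0, 0], 0],
  [[0, 0, 0], 0],
  [[0, 0, 0], 0],
  [[0, 0, 0], 0],
])

```text
clock: 16.1
tool_pos: [530.8, 179.5, 47.3]
tcp_rot: [0.287, 3.128, 0.0]
force: [-0.6, 0.0, -0.8]
grip_width: 30.6
```

The foot is in the hole with no vertical force.

Request:
arm_command([
  [[0, 0, 2], 0],
  [[0, 0, 2], 0],
  [[0, 0, 2], 0],
  [[0, 0, 2], 0],
  [[0, 0, 2], 0],
  [[0, 0, 1], 0],
  [[0, 0, 1], 0],
  [[0, 0, 1], 0],
  [[0, 0, 0.5], 0],
  [[0, 0, 0], 0],
])

```text
clock: 17.1
tool_pos: [530.8, 179.5, 33.7]
tcp_rot: [-0.287, -3.128, -0.0]
force: [-1.2, 1.6, -0.8]
grip_width: 30.2
```

Request:
arm_command([
  [[0, 0, 0.5], 0],
  [[0, 0, 0.5], 0],
  [[0, 0, 0.3], 0],
  [[0, 0, 0.3], 0],
  [[0, 0, 0.2], 0],
  [[0, 0, 0], 0],
  [[0, 0, 0], 0],
  [[0, 0, 0], 0],
  [[0, 0, 0], 0],
  [[0, 0, 0], 0],
])

```text
clock: 18.1
tool_pos: [530.9, 179.5, 32.1]
tcp_rot: [0.287, 3.128, 0.0]
force: [-2.4, 1.1, 5.0]
grip_width: 30.2
```

Collar contact at the expected height with 5 N, so it is seated. Releasing.

Request:
arm_command([
  [[0, 0, 0], 0],
  [[0, 0, 0], 0],
  [[0, 0, 0], 0],
  [[0, 0, 0], 0],
  [[0, 0, 0], 0],
  [[0, 0, -10], 0],
  [[0, 0, -30], 0],
  [[0, 0, -30], 0],
  [[0, 0, -25], 0],
  [[0, 0, 0], 0],
], jaw=0)

```text
clock: 19.1
tool_pos: [532.6, 180.3, 131.0]
tcp_rot: [0.287, 3.123, 0.004]
force: [0.4, 0.9, 0.4]
grip_width: 85.4
```

```bash
python3 - <<'E'
from h import *
o=r.get_obs();c=cam('wrist');im=r.read_camera('wrist');p=o['tool_pos'];print(p,o['force'],o['grip_width'])
M=R.from_rotvec(o['tcp_rot']).as_matrix()
for l,z in(('chuck_grip',52),('chuck_seat',30),('front',35)):
  for d in r.pinpoint(l,'wrist')[:1]:P=onz('wrist',d['position'],z,c);print(l,d,P,M.T@(P-p))
q=proj('wrist',[530.5,179.5,52],c).astype(int);print(q, proj('wrist',[530.5,179.5,62],c))
b=max(0,q[1]-60);cv2.imwrite('pics/w7.png',cv2.resize(im[b:b+120,q[0]-80:q[0]+80,::-1],(800,600),interpolation=2));print(q[0]-80,b)
E
```

```text
[532.6492462  180.31739749 131.01159841] [0.3700953  0.88182143 0.43287033] 85.42163362791368
chuck_grip {'position': [249.1, 195.1], 'p': 0.88} [530.19735107 178.27619021  52.        ] [ 2.44923243 -2.71203361 78.99150039]
chuck_seat {'position': [247.0, 187.9], 'p': 0.96} [530.89023555 176.01603656  30.        ] [  1.47009604  -4.8796748  100.98993231]
front {'position': [92.6, 336.4], 'p': 0.6} [673.07009229 -30.73674578  35.        ] [-176.06306215 -182.21305381   96.33428051]
[250 195] [250.55952356 199.46899661]
170 135
```

View pics/w7.png

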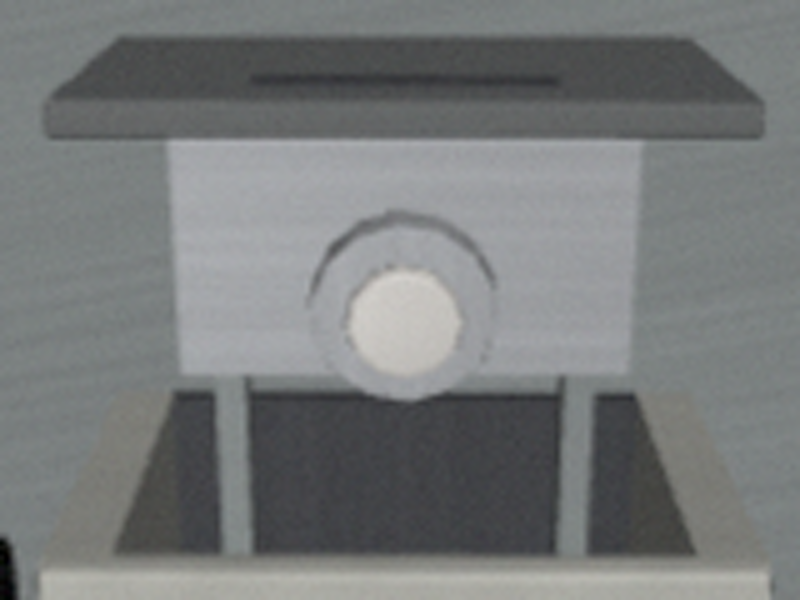

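The chuck is seated and upright; the specimen is at (250.8,199.6), against a predicted (250.6,199.5). Now I'll shut the jaws and get in front of the panel.

Request:
arm_command([
  [[20, 0, 0], 0],
  [[30, 0, 0], 0],
  [[20, 0, 0], 0],
  [[0, 0, 0], 0],
  [[0, 0, 0], 0],
  [[0, 0, 25], 0],
  [[0, 0, 30], 0],
  [[0, 0, 25], 0],
  [[0, 0, 14], 0],
  [[0, 0, 0], 0],
], jaw=255, force=20)

```text
clock: 20.3
tool_pos: [461.7, 191.4, 30.8]
tcp_rot: [-0.288, -3.125, 0.003]
force: [-0.8, -0.0, -0.1]
grip_width: 0.2
```

Request:
arm_command([
  [[-5, 0, 0], 0],
  [[-5, 0, 0], 0],
  [[-2, 0, 0], 0],
  [[-2, 0, 0], 0],
  [[-2, 0, 0], 0],
  [[-2, 0, 0], 0],
  [[-2, 0, 0], 0],
  [[0, 0, 0], 0],
  [[0, 0, 0], 0],
  [[0, 0, 0], 0],
])

```text
clock: 21.3
tool_pos: [481.6, 188.6, 33.0]
tcp_rot: [-0.287, -3.128, 0.0]
force: [0.4, -0.6, -0.1]
grip_width: -0.4
```

Request:
arm_command([
  [[-1, 0, 0], 0],
  [[-2, 0, 0], 0],
  [[-3, 0, 0], 0],
  [[-3, 0, 0], 0],
  [[-4, 0, 0], 0],
  [[-4, 0, 0], 0],
  [[-4, 0, 0], 0],
  [[-4, 0, 0], 0],
  [[-2, 0, 0], 0],
  [[0, 0, 0], 0],
])

```text
clock: 22.3
tool_pos: [508.7, 183.5, 33.0]
tcp_rot: [0.288, 3.128, 0.0]
force: [-2.7, -0.2, 1.4]
grip_width: -0.3
```

Request:
arm_command([
  [[-2, 0, 0], 0],
  [[-4, 0, 0], 0],
  [[-4, 0, 0], 0],
  [[-4, 0, 0], 0],
  [[-4, 0, 0], 0],
  [[-4, 0, 0], 0],
  [[-4, 0, 0], 0],
  [[-3, 0, 0], 0],
  [[-1, 0, 0], 0],
  [[0, 0, 0], 0],
])

```text
clock: 23.3
tool_pos: [537.0, 178.1, 32.9]
tcp_rot: [-0.287, -3.127, 0.001]
force: [-7.3, 1.1, 5.3]
grip_width: -0.2
```

```bash
python3 - <<'E'
from h import *
o=r.get_obs();p=o['tool_pos'];print(p,o['force'])
u=np.array([.983,-.183]);C=np.array([639.3,160.05]);print('TCP unit x',(p[:2]-C)@u,'panel if 11mm',-(p[:2]-C)@u-11-76)
a=r.read_camera('side')
for d in r.cut_out('front','side')[:3]:print(d['p'],d['bbox'])
q=proj('side',[560,170,50]).astype(int)
cv2.imwrite('pics/w8.png',cv2.resize(a[q[1]-45:q[1]+45,q[0]-80:q[0]+40,::-1],(800,600),interpolation=2))
E
```

```text
[536.97289315 178.12543306  32.92575905] [-7.27157281  1.13147011  5.26936028]
TCP unit x -103.89535028637484 panel if 11mm 16.895350286374835
0.74 [238.6, 248.5, 253.4, 271.5]
0.56 [228.1, 173.4, 243.9, 205.1]
```

View pics/w8.png

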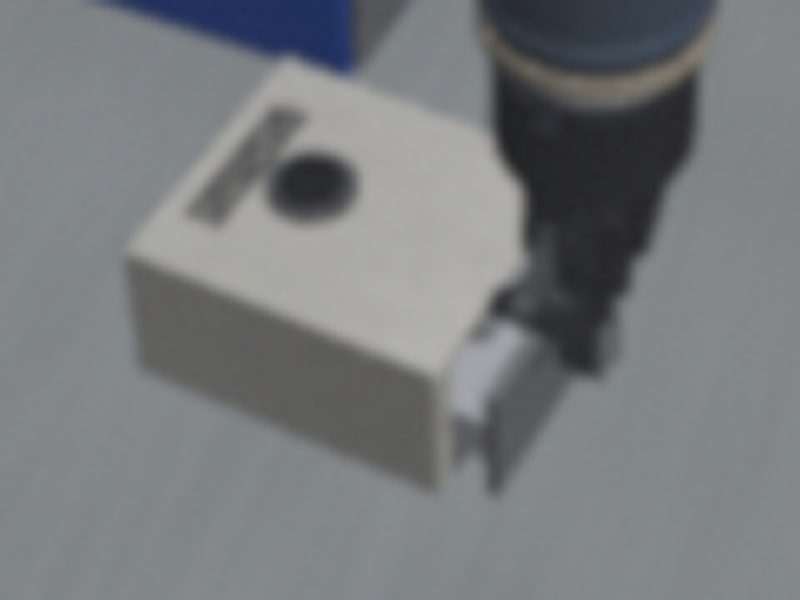

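It is going in, with about 17 mm left and 7 N.

Request:
arm_command([
  [[-2, 0, 0], 0],
  [[-2, 0, 0], 0],
  [[-2, 0, 0], 0],
  [[-2, 0, 0], 0],
  [[-1, 0, 0], 0],
  [[-1, 0, 0], 0],
  [[-0.5, 0, 0], 0],
  [[0, 0, 0], 0],
  [[0, 0, 0], 0],
  [[0, 0, 0], 0],
])

```text
clock: 24.4
tool_pos: [547.6, 176.1, 33.0]
tcp_rot: [-0.287, -3.127, 0.001]
force: [-6.1, 1.2, 3.6]
grip_width: 0.2
```

Request:
arm_command([
  [[-0.5, 0, 0], 0],
  [[0, 0, 0], 0],
  [[-0.5, 0, 0], 0],
  [[0, 0, 0], 0],
  [[-0.5, 0, 0], 0],
  [[0, 0, 0], 0],
  [[0, 0, 0], 0],
  [[0, 0, 0], 0],
  [[0, 0, 0], 0],
  [[0, 0, 0], 0],
])

```text
clock: 25.4
tool_pos: [549.0, 175.9, 32.9]
tcp_rot: [-0.287, -3.127, 0.001]
force: [-7.7, 1.5, 3.7]
grip_width: -0.2
```

Request:
arm_command([
  [[-0.5, 0, 0], 0],
  [[0, 0, 0], 0],
  [[-0.3, 0, 0], 0],
  [[0, 0, 0], 0],
  [[-0.2, 0, 0], 0],
  [[0, 0, 0], 0],
  [[0, 0, 0], 0],
  [[0, 0, 0], 0],
  [[0, 0, 0], 0],
  [[0, 0, 0], 0],
])

```text
clock: 26.4
tool_pos: [549.9, 175.7, 32.9]
tcp_rot: [-0.287, -3.127, 0.001]
force: [-6.3, 1.6, 3.9]
grip_width: 0.2
```

Request:
arm_command([
  [[-0.5, 0, 0], 0],
  [[0, 0, 0], 0],
  [[-0.3, 0, 0], 0],
  [[0, 0, 0], 0],
  [[0, 0, 0], 0],
  [[0, 0, 0], 0],
  [[0, 0, 0], 0],
  [[0, 0, 0], 0],
  [[0, 0, 0], 0],
  [[0, 0, 0], 0],
])

```text
clock: 27.4
tool_pos: [551.6, 175.7, 33.1]
tcp_rot: [0.287, 3.128, 0.0]
force: [-1.0, -0.7, -0.3]
grip_width: -0.1
```

The force dropped from about 7 N to 1 N, so it probably clicked. I'll back off and check.

Request:
arm_command([
  [[2, 0, 0], 0],
  [[3, 0, 0], 0],
  [[10, 0, 0], 0],
  [[20, 0, 0], 0],
  [[20, 0, 0], 0],
  [[0, 0, -20], 0],
  [[0, 0, -40], 0],
  [[0, 0, -40], 0],
  [[0, 0, -40], 0],
  [[0, 0, 0], 0],
])

```text
clock: 28.4
tool_pos: [498.9, 187.3, 177.9]
tcp_rot: [0.286, 3.121, 0.006]
force: [0.2, -0.6, -0.6]
grip_width: 0.2
```

```bash
python3 - <<'E'
from h import *
a=r.read_camera('side');o=r.get_obs();print(o['clock'],o['tool_pos'],o['force'])
q=proj('side',[600,165,50]).astype(int);w=r.read_camera('wrist')
x=cv2.resize(a[q[1]-35:q[1]+40,q[0]-50:q[0]+50,::-1],(400,300),interpolation=2)
cv2.imwrite('pics/w9.png',np.hstack([x,cv2.resize(w[:,:,::-1],(400,300))]))
E
```

```text
28.45 [497.93950361 186.50129039 175.4547859 ] [-0.3882404  -1.24821661 -0.71301837]
```

View pics/w9.png

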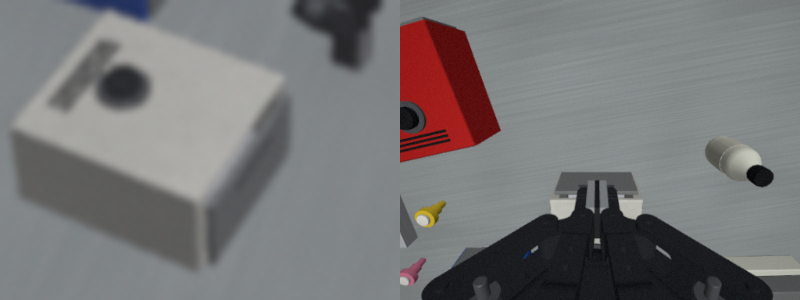

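The tray is shut and stays shut with the arm clear, and the other things are undisturbed.

```bash
python3 -c "
from h import *
print(r.hand_in())"
```

```text
the job is handed in; nothing more can be done
None
```

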